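Each painted pestle back in its own mortar

TASK

Put each of the four pestles with a painted top into the mortar of the same colour, so that it stands upright on the mortar's floor near the middle; set each one down, do not drop it. Leave the bare wooden pestle, the orange bowl and the mortars standing where they are.

Things in the scene. Friction and masses are not known exactly. Their poses are not given: they have to be found in the camera images.
- pestle_white: Short wooden pestle standing upright on the block, its top 35 mm painted white. 120 mm tall overall: foot 42 mm in diameter for the lowest 27 mm, tapering to a straight round handle 32 mm in diameter from 40 mm up to the top. About 0.1 kg. Origin: centre of its underside; z points up along the pestle.
- pestle_yellow: Short wooden pestle standing upright on the block, its top 35 mm painted yellow. 120 mm tall overall: foot 42 mm in diameter for the lowest 27 mm, tapering to a straight round handle 32 mm in diameter from 40 mm up to the top. About 0.1 kg. Origin: centre of its underside; z points up along the pestle.
- pestle_green: Short wooden pestle standing upright on the block, its top 35 mm painted green. 120 mm tall overall: foot 42 mm in diameter for the lowest 27 mm, tapering to a straight round handle 32 mm in diameter from 40 mm up to the top. About 0.1 kg. Origin: centre of its underside; z points up along the pestle.
- pestle_blue: Short wooden pestle standing upright on the block, its top 35 mm painted blue. 120 mm tall overall: foot 42 mm in diameter for the lowest 27 mm, tapering to a straight round handle 32 mm in diameter from 40 mm up to the top. About 0.1 kg. Origin: centre of its underside; z points up along the pestle.
- mortar_white: White round open stone mortar standing loose on the block, about 0.6 kg: 50 mm high, 100 mm in diameter at the rim, 82 mm at the foot, walls 7 mm thick. Inner floor (flat, grey, about 68 mm across) is 10 mm above its underside. Origin: centre of its underside; z points up.
- mortar_yellow: Yellow round open stone mortar standing loose on the block, about 0.6 kg: 50 mm high, 100 mm in diameter at the rim, 82 mm at the foot, walls 7 mm thick. Inner floor (flat, grey, about 68 mm across) is 10 mm above its underside. Origin: centre of its underside; z points up.
- mortar_green: Green round open stone mortar standing loose on the block, about 0.6 kg: 50 mm high, 100 mm in diameter at the rim, 82 mm at the foot, walls 7 mm thick. Inner floor (flat, grey, about 68 mm across) is 10 mm above its underside. Origin: centre of its underside; z points up.
- mortar_blue: Blue round open stone mortar standing loose on the block, about 0.6 kg: 50 mm high, 100 mm in diameter at the rim, 82 mm at the foot, walls 7 mm thick. Inner floor (flat, grey, about 68 mm across) is 10 mm above its underside. Origin: centre of its underside; z points up.
- pestle_plain: Bystander: pestle of the same shape and size as the others but bare wood all the way to the top, standing upright on the block. Origin: centre of its underside; z up.
- bowl_orange: Bystander: small orange plastic bowl, 90 mm in diameter at the rim and 45 mm high, on the block. Origin: centre of its underside; z up. The block is a dark flat slab, 360 mm by 780 mm, its top 60 mm above the table; all ten listed things stand on it, at least about 105 mm between centres, in mixed-up places.
Things that resemble listed ones, but are neither listed nor needed, are in the scene too. What is shaped like the pestle_blue but black or purple is not meant.

How it is judged (in metres and radians):
At the end, for the whole second after the job is handed in: Each painted pestle stands in the mortar of its colour: its underside 5 to 17 mm above the mortar's underside, within 20 mm of the mortar's centre, tilted less than 0.15 rad, released and still. The mortars, the bare pestle and the orange bowl are upright and within 30 mm of where they began (horizontal distance between pestle_white and mortar_white below 0.02 m and z of pestle_white in the frame of mortar_white between 0.005 and 0.017 m and angle between each of pestle_white, pestle_yellow, pestle_green, pestle_blue, pestle_plain, bowl_orange's own z axis and vertical below 0.15 rad and linear speed of each of pestle_white, pestle_yellow, pestle_green, pestle_blue below 0.02 m/s and contact force between each of pestle_white, pestle_yellow, pestle_green, pestle_blue and the fingers below 0.05 N and distance of each of mortar_white, mortar_yellow, mortar_green, mortar_blue, pestle_plain, bowl_orange from where it was at the start of the episode below 0.03 m and angle between each of mortar_white, mortar_yellow, mortar_green, mortar_blue's own z axis and vertical below 0.1 rad and horizontal distance between pestle_yellow and mortar_yellow below 0.02 m and z of pestle_yellow in the frame of mortar_yellow between 0.005 and 0.017 m and horizontal distance between pestle_green and mortar_green below 0.02 m and z of pestle_green in the frame of mortar_green between 0.005 and 0.017 m and horizontal distance between pestle_blue and mortar_blue below 0.02 m and z of pestle_blue in the frame of mortar_blue between 0.005 and 0.017 m); the robot touches nothing.
It fails at once if a painted pestle is dropped (falls free faster than 0.6 m/s, about 18 mm) ((linear speed of pestle_white above 0.6 m/s and contact force between pestle_white and the fingers below 0.05 N) or (linear speed of pestle_yellow above 0.6 m/s and contact force between pestle_yellow and the fingers below 0.05 N) or (linear speed of pestle_green above 0.6 m/s and contact force between pestle_green and the fingers below 0.05 N) or (linear speed of pestle_blue above 0.6 m/s and contact force between pestle_blue and the fingers below 0.05 N)).
It fails at once if the bare pestle is pushed more than 30 mm or tipped over (distance of pestle_plain from where it was at the start of the episode above 0.03 m or angle between pestle_plain's own z axis and vertical above 0.4 rad).
It fails at once if the orange bowl is pushed more than 30 mm or tipped over (distance of bowl_orange from where it was at the start of the episode above 0.03 m or angle between bowl_orange's own z axis and vertical above 0.4 rad).
It fails at once if a mortar is pushed more than 30 mm or tipped over (distance of any of mortar_white, mortar_yellow, mortar_green, mortar_blue from where it was at the start of the episode above 0.03 m or angle between any of mortar_white, mortar_yellow, mortar_green, mortar_blue's own z axis and vertical above 0.4 rad).
It also fails if it takes over 112 s, if anything falls off the work surface, if the arm or the gripper's body presses on something with over 40 N, if the wrist force passes 120 N, or if a joint passes its speed limit or range.

ROBOT

A 6-joint arm with a two-finger parallel gripper is mounted at the origin on the work surface. World frame = base frame: x ahead of the robot, y to its left, z up, the work surface at z = 0. Lengths are in mm, angles in rad, forces in N, time in s.
With the tool pointing down it reaches from about 350 to 875 mm from the base axis. Payload 4.2 kg.
Tool frame: the origin (TCP) lies at the very end of the fingers, on their centre line; the grasp point (between the pads) lies 19 mm behind it; z points along the fingers, y is the line along which they close (so a half turn about z gives the same grasp; the last joint's range is limited). The gripper opens to 87 mm and grips with 3 to 60 N. Pads are 19 mm wide; open, the fingers measure 117 mm over their backs; the gripper's body (75 mm by 190 mm) begins 51 mm behind the grasp point.
Start: joints at [-1.039, 0.385, 0.008, 0, -1.194, -0.259], TCP at [168.41, -601.862, 222.55] pointing down, gripper open.
Joint ranges: [-3.14, 3.14], [-1.21, 2.06], [-1.07, 1.41], [-3.16, 2.05], [-2.99, -0.16], [-3.1, 3.1]. Speed limits (rad/s): [2.79, 2.79, 3.14, 3.14, 3.14, 3.14].

INTERFACE

Orientations are given as a rotation vector (axis times angle).
In Python, from bench import bot, viewer, models gives the robot as it stands. The module is installed in compiled form; this text tells all that it offers.
- The arm moves only by the tool move_arm, never from a script. Its argument "moves" is one flat list of numbers, 6 for each row, row after row: the shift along the world's x, y, z each as a share of 0.15 m, from -1 to 1, then the turn, a rotation vector about the world's x, y, z each as a share of pi rad, from -1 to 1. In form: [x, y, z, wx, wy, wz, x, y, z, wx, wy, wz, ...]. A call has 1 to 20 rows; each row is the pose to reach, as a shift and turn from the pose commanded when the call began, turning the shorter way round; what a row does not reach only later rows make up. A row lasts 1/8 s, in which the tool goes at most 62.5 mm and 10.7 degrees, less where a joint would pass 70% of its speed; a pose out of reach is approached as far as the arm can. A call with a number of a shift or a turn outside -1 to 1 is refused whole. A call with a gripper value outside its range is refused whole. "jaw" is the closure, from -1 (fully open) to 1 (shut), set as the call begins (left out, the last holds). The fingers move at their own pace and stop on an object; "grip_force" is the grip in N (left out, the last holds). Time passes only in rows, so rows that repeat a pose let the fingers close. It gives the time, the measured TCP pose, the force, the opening and the grip force at its end, in the units of the state.
- bot.observe(): the state, without advancing time (a new reading comes with each control period).
- viewer.capture(name): name is "scene" or "top"; returns (picture, depth): 400x640x3 uint8, red, green, blue; 400x640 float32, mm along the optical axis (not along the pixel's ray), 0 where there is no reading.
- viewer.camera_model(name): a dict with "vfov" (degrees; the focal length in pixels is half the picture's height over the tangent of half this angle, whatever the lens; pixels are square), "cx", "cy" (the principal point, pixels), "origin" and "rotation" of the camera in the world. Camera axes: x right, y up, looking along -z (the intrinsics and any distortion apply to the point x, -y, -z); pixel columns grow to the right and rows downward; lengths in mm; the calibration is good to about 2 mm. A picture is of the moment at which its call begins. camera_model takes no time and is no camera call.
- bot.close_job(): hands the job in; it is judged then, once.
Trained networks look in the newest picture that a camera, given by its name, has taken for a name from the list of things; names that differ only in an ending like _2 or _b are one class to them, and where a whole thing is asked for, a point or a joint stands for the part that bears it (a point fixed in the world has none). Each returns a list of dicts, best first, with "conf" (0 to 1); they miss things now and then, are a little off and sometimes report something else, mostly with a low value. They report only what shows in the picture. A call takes as long as a camera call. They do not tell look-alikes from the thing itself.
- models.spot_in(label, camera): "extent" ([left, top, right, bottom] in pixels, round what is visible of it).
The state is a dict: "time": time; "q": joint angles; "dq": joint speeds; "tau": joint torques, N m; "tool_pos": TCP position; "orientation": TCP orientation; "ft_force": force on the tool from outside, world axes, zero at the start; "moment": the same for the moment, N m; "gripper_width": opening from 0.0 (shut) to 1.0 (fully open); "grip_force": force on a finger pad.
Only numpy, scipy, OpenCV 4.12 (cv2) and the standard library are available. Lean on these libraries where they do the work, as an engineer would, in place of code of your own. Each camera call takes 0.05 s, during which the arm holds its last target. There are 200 camera calls.

## Working session

There is one attempt and no reset: what is moved stays moved. The work goes in short steps, Python scripts to look and compute and a tool call to move; the robot and the scene stay as the last step left them, time stands still between calls to the robot, and variables do not carry over. Pictures are saved under pics/ and viewed, at most 14 in all, crops included, and the job is handed in when it is done.

Besides the shell and the picture viewer there is one more tool, called after ">>>" by a JSON object that holds its "op" and its "data". move_arm: Moves the arm, as the interface text tells. Shift numbers are shares of 0.15 m and turn numbers shares of pi rad, none past 1 either way. Its arguments: {"type":"object","properties":{"moves":{"type":"array"},"jaw":{"type":"number"},"grip_force":{"type":"number"}},"required":["moves"]}

```bash
mkdir -p pics
cat > h.py <<'E'
import numpy as np,cv2
from bench import bot,viewer,models
def cap(n):
    im,d=viewer.capture(n); return im,d
def world(n,d):
    m=viewer.camera_model(n); H,W=d.shape; f=H/2/np.tan(np.radians(m["vfov"])/2)
    v,u=np.mgrid[:H,:W]
    p=np.stack([(u-m["cx"])/f*d,-(v-m["cy"])/f*d,-d],-1)
    return p@np.array(m["rotation"]).T+np.array(m["origin"])
E
python3 - <<'E'
from h import *
for n in("scene","top"):
    im,d=cap(n); cv2.imwrite(f"pics/{n}0.png",im[...,::-1]); print({k:v for k,v in viewer.camera_model(n).items()})
    np.save(n+"0.npy",d)
print(bot.observe())
E
```

```text
{'vfov': 54.44521051958313, 'cx': 322.7271323308502, 'cy': 198.42206570250008, 'origin': array([ 946.31879218, -632.64629123,  555.41552882]), 'rotation': array([0.95797254, 0.31026123, 0.52044821])}
{'vfov': 50.84250642766822, 'cx': 320.02545496746853, 'cy': 199.16542478314943, 'origin': array([450.97376845,  -5.68591959, 877.29286902]), 'rotation': array([ 0.10850864, -0.08399747, -1.54224196])}
{'time': 0.1, 'q': array([-1.03945521e+00,  3.85491248e-01,  6.75409765e-03, -4.12886670e-04,
       -1.19402336e+00, -2.58604729e-01]), 'dq': array([ 0.0004075 , -0.00114375,  0.00335626,  0.00208387,  0.00091073,
       -0.00084285]), 'tau': array([ 1.05950203e-04, -3.91689169e+01,  1.87936610e+01,  4.23193306e+00,
        1.34711215e-02, -7.60207035e-05]), 'tool_pos': array([ 168.21814946, -601.36957964,  221.56200401]), 'orientation': array([ 4.26794974e-01, -3.11206010e+00, -3.07934477e-03]), 'ft_force': array([-0.04736584, -0.23919465,  0.17178159]), 'moment': array([-0.00432951, -0.03262335, -0.00863923]), 'grip_force': 0.0, 'gripper_width': 0.9995940497695907}
```

View pics/top0.png

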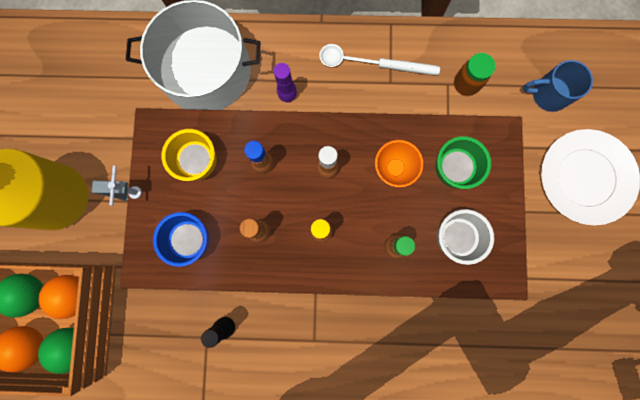

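View pics/scene0.png

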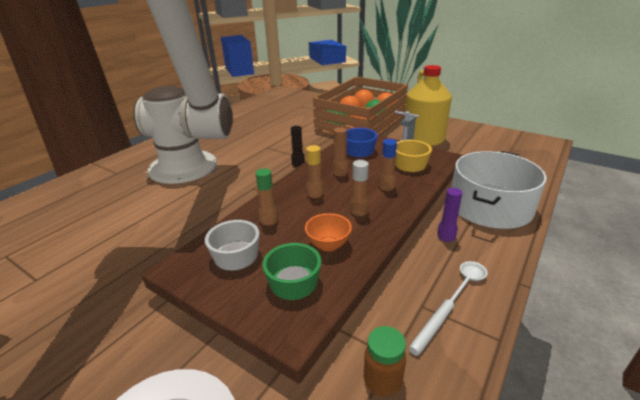

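```bash
sed -i 's/return p@np.array(m\["rotation"\]).T/return p@cv2.Rodrigues(np.array(m["rotation"]))[0].T/' h.py
python3 - <<'E'
from h import *
im,d=cap("top"); P=world("top",d); np.save("P.npy",P)
for c in("white","yellow","green","blue"):
  for o in("pestle","mortar"):
    for r in models.spot_in(f"{o}_{c}","top")[:3]:
        l,t,rr,b=[int(x) for x in r["extent"]]; print(o,c,round(r["conf"],2),l,t,rr,b)
for n in("pestle_plain","bowl_orange"):
    for r in models.spot_in(n,"top")[:3]: print(n,round(r["conf"],2),np.round(r["extent"]))
E
```

```text
pestle white 0.71 316 147 339 178
mortar white 0.84 439 209 493 265
pestle yellow 0.71 311 220 332 241
pestle yellow 0.4 318 151 340 177
mortar yellow 0.77 164 132 216 177
mortar yellow 0.65 384 237 414 258
pestle green 0.96 384 235 416 257
mortar green 0.29 244 139 270 176
pestle blue 0.76 243 142 274 172
pestle blue 0.63 201 318 236 349
pestle blue 0.56 273 66 300 98
mortar blue 0.98 156 210 208 267
pestle_plain 0.61 [242. 218. 271. 242.]
bowl_orange 0.97 [371. 144. 426. 190.]
```

```bash
cat > meas.py <<'E'
from h import *
seeds={"p_white":(328,152,1),"p_yellow":(320,229,1),"p_green":(404,246,1),"p_blue":(254,150,1),"p_plain":(249,229,1),
"m_white":(466,237,0),"m_yellow":(189,155,0),"m_green":(464,162,0),"m_blue":(180,239,0),"bowl":(399,163,0)}
def go():
    im,d=cap("top"); P=world("top",d); out={}
    for n,(u,v,p) in seeds.items():
        w=18 if p else 36
        Q=P[v-w:v+w,u-w:u+w].reshape(-1,3)
        z=Q[:,2]; top=np.percentile(z[z<250],99) if p else (110 if n!="bowl" else 105)
        s=Q[abs(z-top)<(5 if p else 5)]
        if p: (cx,cy),r=cv2.minEnclosingCircle(s[:,:2].astype(np.float32)); m=s.mean(0)
        else: (cx,cy),r=cv2.minEnclosingCircle(s[:,:2].astype(np.float32)); m=np.median(s,0)
        print(n,np.round([cx,cy]),"r",round(r,1),"mean",np.round(m),len(s),"ztop",round(float(top),1),"zmax",round(float(np.percentile(z,99.5)),1))
    return P
if __name__=="__main__":
    P=go()
    for u,v in((150,280),(150,115),(510,290),(510,125),(320,190),(360,270)): print(np.round(P[v,u],1))
E
python3 meas.py
```

```text
p_white [612.  -5.] r 15.9 mean [612.  -5. 180.] 269 ztop 181.8 zmax 183.0
p_yellow [488.   5.] r 15.7 mean [488.   4. 180.] 278 ztop 182.1 zmax 182.4
p_green [ 463. -136.] r 15.8 mean [ 463. -136.  180.] 288 ztop 182.0 zmax 182.4
p_blue [619. 122.] r 15.9 mean [619. 122. 180.] 264 ztop 181.8 zmax 183.2
p_plain [486. 123.] r 15.7 mean [486. 123. 180.] 278 ztop 182.1 zmax 183.1
m_white [ 484. -259.] r 49.8 mean [ 484. -264.  110.] 682 ztop 110.0 zmax 112.7
m_yellow [624. 257.] r 50.3 mean [624. 262. 110.] 629 ztop 110.0 zmax 113.3
m_green [ 622. -257.] r 50.4 mean [ 623. -263.  110.] 640 ztop 110.0 zmax 877.3
m_blue [466. 261.] r 49.8 mean [465. 266. 110.] 663 ztop 110.0 zmax 112.2
bowl [ 617. -138.] r 44.6 mean [ 624. -144.  104.] 387 ztop 105.0 zmax 877.3
[387.1 330.2  62. ]
[713.7 355.6  61.7]
[ 387.8 -355.6   61.1]
[ 709.7 -364.7   60.8]
[569.9   9.1  60.4]
[417.2 -71.7  60.4]
```

>>> {"op": "move_arm", "data": {"moves": [0.16, 0.25, 0, 0, 0, 0, 0.32, 0.5, 0, 0, 0, 0, 0.48, 0.75, 0, 0, 0, 0, 0.65, 1, 0, 0, 0, 0], "jaw": -1, "grip_force": 25}}

```text
time: 1.2
tool_pos: [266.5, -450.7, 222.7]
orientation: [-0.427, 3.112, -0.001]
ft_force: [0.8, 0.3, 0.1]
gripper_width: 1.006
grip_force: 0.0
```

>>> {"op": "move_arm", "data": {"moves": [0.16, 0.25, 0, 0, 0, 0, 0.32, 0.5, 0, 0, 0, 0, 0.48, 0.75, 0, 0, 0, 0, 0.65, 1, 0, 0, 0, 0]}}

```text
time: 1.7
tool_pos: [364.1, -300.6, 222.9]
orientation: [-0.427, 3.112, -0.001]
ft_force: [0.5, -0.1, 0.2]
gripper_width: 0.996
grip_force: 0.0
```

Run:
```python
import numpy as np
P=np.load("P.npy")
Q=P[100:270,85:145].reshape(-1,3); Q=Q[(Q[:,2]>90)&(Q[:,2]<500)]; print("tap",np.round(Q.min(0)),np.round(Q.max(0)))
Q=P[0:110,125:262].reshape(-1,3); Q=Q[(Q[:,2]>90)&(Q[:,2]<500)]; print("pot",np.round(Q.min(0)),np.round(Q.max(0)))
```

```text
tap [406. 359.  90.] [591. 436. 158.]
pot [740. 137.  90.] [941. 400. 103.]
```

>>> {"op": "move_arm", "data": {"moves": [0.16, 0.25, 0, 0, 0, 0, 0.32, 0.5, 0, 0, 0, 0, 0.48, 0.75, 0, 0, 0, 0, 0.64, 1, 0, 0, 0, 0]}}

```text
time: 2.2
tool_pos: [460.1, -150.5, 222.9]
orientation: [-0.427, 3.112, -0.0]
ft_force: [0.8, -0.8, -0.7]
gripper_width: 0.999
grip_force: 0.0
```

>>> {"op": "move_arm", "data": {"moves": [0.024, 0.106, 0, 0, 0, 0, 0.024, 0.106, 0, 0, 0, 0, 0.024, 0.106, -0.15, 0, 0, 0, 0.024, 0.106, -0.3, 0, 0, 0, 0.024, 0.106, -0.45, 0, 0, 0, 0.024, 0.106, -0.58, 0, 0, 0, 0.024, 0.106, -0.58, 0, 0, 0, 0.024, 0.106, -0.58, 0, 0, 0]}}

```text
time: 3.2
tool_pos: [463.3, -136.7, 136.4]
orientation: [-0.426, 3.111, -0.001]
ft_force: [0.5, 0.3, 0.0]
gripper_width: 1.002
grip_force: 0.0
```

>>> {"op": "move_arm", "data": {"moves": [0, 0, 0, 0, 0, 0, 0, 0, 0, 0, 0, 0, 0, 0, 0, 0, 0, 0, 0, 0, 0, 0, 0, 0, 0, 0, 0, 0, 0, 0, 0, 0, 0, 0, 0, 0], "jaw": 1, "grip_force": 25}}

```text
time: 3.95
tool_pos: [463.0, -135.9, 135.5]
orientation: [0.427, -3.112, 0.0]
ft_force: [0.2, -0.0, -0.5]
gripper_width: 0.4
grip_force: 0.0
```

>>> {"op": "move_arm", "data": {"moves": [0, 0, 0, 0, 0, 0, 0, 0, 0, 0, 0, 0, 0, 0, 0, 0, 0, 0, 0, 0, 0, 0, 0, 0]}}

```text
time: 4.45
tool_pos: [463.0, -135.9, 135.5]
orientation: [0.427, -3.112, -0.0]
ft_force: [0.2, -0.5, -0.5]
gripper_width: 0.363
grip_force: 25.0
```

>>> {"op": "move_arm", "data": {"moves": [0, 0, 0.05, 0, 0, 0, 0, 0, 0.15, 0, 0, 0, 0, 0, 0.32, 0, 0, 0, 0, 0, 0.5, 0, 0, 0, 0, 0, 0.68, 0, 0, 0, 0, 0, 0.84, 0, 0, 0, 0, 0, 0.94, 0, 0, 0, 0, 0, 0.94, 0, 0, 0]}}

```text
time: 5.45
tool_pos: [463.4, -135.9, 277.5]
orientation: [-0.427, 3.11, -0.0]
ft_force: [-0.3, 0.1, -1.1]
gripper_width: 0.361
grip_force: 25.0
```

Run:
```python
from h import *
im,d=cap("scene"); cv2.imwrite("pics/lift1.png",im[...,::-1][60:330,100:500])
```

```text
(no output)
```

View pics/lift1.png

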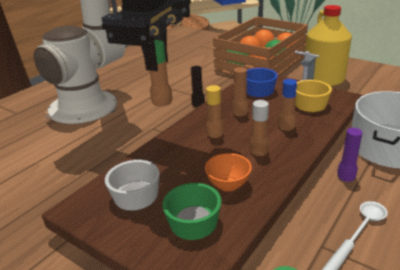

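>>> {"op": "move_arm", "data": {"moves": [0.1, -0.08, 0, 0, 0, 0, 0.25, -0.2, 0, 0, 0, 0, 0.45, -0.36, 0, 0, 0, 0, 0.65, -0.52, 0, 0, 0, 0, 0.85, -0.69, 0, 0, 0, 0, 0.95, -0.77, 0, 0, 0, 0, 1, -0.807, 0, 0, 0, 0]}}

```text
time: 6.38
tool_pos: [613.0, -257.4, 273.9]
orientation: [0.425, -3.109, -0.003]
ft_force: [-1.0, -0.0, -0.9]
gripper_width: 0.362
grip_force: 25.0
```

>>> {"op": "move_arm", "data": {"moves": [0.06, 0, 0, 0, 0, 0, 0.06, 0, 0, 0, 0, 0, 0.06, 0, -0.15, 0, 0, 0, 0.06, 0, -0.3, 0, 0, 0, 0.06, 0, -0.45, 0, 0, 0, 0.06, 0, -0.6, 0, 0, 0, 0.06, 0, -0.7, 0, 0, 0, 0.06, 0, -0.78, 0, 0, 0, 0.06, 0, -0.82, 0, 0, 0, 0.06, 0, -0.85, 0, 0, 0, 0.06, 0, -0.86, 0, 0, 0, 0.06, 0, -0.86, 0, 0, 0, 0.06, 0, -0.86, 0, 0, 0]}}

```text
time: 8.0
tool_pos: [622.2, -257.1, 148.0]
orientation: [-0.427, 3.112, -0.0]
ft_force: [-1.2, -0.2, -0.8]
gripper_width: 0.363
grip_force: 25.0
```

Run:
```python
from h import *
im,d=cap("scene"); cv2.imwrite("pics/place1.png",cv2.resize(im[...,::-1][150:320,200:400],None,fx=2,fy=2))
```

```text
(no output)
```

View pics/place1.png

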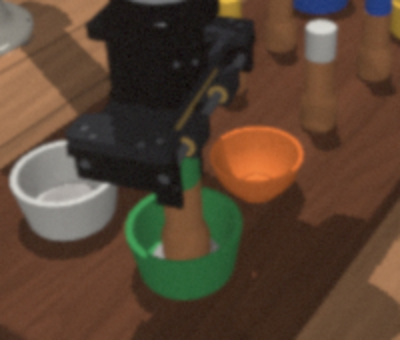

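>>> {"op": "move_arm", "data": {"moves": [0, 0, -0.005, 0, 0, 0, 0, 0, -0.01, 0, 0, 0, 0, 0, -0.01, 0, 0, 0, 0, 0, -0.01, 0, 0, 0]}}

```text
time: 8.55
tool_pos: [622.0, -257.0, 146.1]
orientation: [-0.427, 3.112, -0.0]
ft_force: [-0.1, 0.4, -0.8]
gripper_width: 0.361
grip_force: 25.0
```

>>> {"op": "move_arm", "data": {"moves": [0, 0, 0, 0, 0, 0, 0, 0, 0, 0, 0, 0, 0, 0, 0, 0, 0, 0, 0, 0, 0, 0, 0, 0, 0, 0, 0, 0, 0, 0, 0, 0, 0, 0, 0, 0], "jaw": -1}}

```text
time: 9.3
tool_pos: [622.0, -257.0, 146.1]
orientation: [0.427, -3.112, -0.0]
ft_force: [0.1, -0.0, -0.0]
gripper_width: 0.945
grip_force: 0.0
```

>>> {"op": "move_arm", "data": {"moves": [0, 0, 0.1, 0, 0, 0, 0, 0, 0.3, 0, 0, 0, 0, 0, 0.53, 0, 0, 0, 0, 0, 0.53, 0, 0, 0]}}

```text
time: 9.8
tool_pos: [624.0, -257.7, 230.9]
orientation: [-0.427, 3.104, -0.006]
ft_force: [-0.0, -0.3, -0.1]
gripper_width: 0.998
grip_force: 0.0
```

>>> {"op": "move_arm", "data": {"moves": [0, 0.3, 0, 0, 0, 0, 0, 0.65, 0, 0, 0, 0, 0, 1, 0, 0, 0, 0]}}

```text
time: 10.18
tool_pos: [621.6, -105.7, 225.5]
orientation: [0.426, -3.112, -0.0]
ft_force: [0.1, 0.2, 0.9]
gripper_width: 0.997
grip_force: 0.0
```

```bash
python3 meas.py | grep -E "m_|bowl"
python3 - <<'E'
from h import *
d=cap("top")[1]; P=world("top",d); Q=P[130:195,430:500].reshape(-1,3); Q=Q[abs(Q[:,2]-190)<9]; print(len(Q),Q.mean(0) if len(Q) else 0, cv2.minEnclosingCircle(Q[:,:2].astype(np.float32)) if len(Q) else 0)
E
```

```text
307 [ 621.53622775 -255.8329869   189.46984248] ((621.7867431640625, -257.2616271972656), 16.33957290649414)Traceback (most recent call last):
  File "meas.py", line 16, in <module>
    P=go()
  File "meas.py", line 9, in go
    z=Q[:,2]; top=np.percentile(z[z<250],99) if p else (110 if n!="bowl" else 105)
                  ~~~~~~~~~~~~~^^^^^^^^^^^^^
    return _quantile_unchecked(
        a, q, axis, out, overwrite_input, method, keepdims, weights)
    return _ureduce(a,
                    func=_quantile_ureduce_func,
    ...<5 lines>...
                    overwrite_input=overwrite_input,
                    method=method)
    r = func(a, **kwargs)
    result = _quantile(arr,
                       quantiles=q,
    ...<2 lines>...
                       out=out,
                       weights=wgt)
    slices_having_nans = np.isnan(arr[-1, ...])
                                  ~~~^^^^^^^^^
IndexError: index -1 is out of bounds for axis 0 with size 0
```

>>> {"op": "move_arm", "data": {"moves": [-0.03, 0.34, 0, 0, 0, 0, -0.067, 0.68, 0, 0, 0, 0, -0.067, 0.68, 0, 0, 0, 0, -0.067, 0.68, 0, 0, 0, 0, -0.067, 0.68, -0.15, 0, 0, 0, -0.067, 0.68, -0.3, 0, 0, 0, -0.067, 0.68, -0.45, 0, 0, 0, -0.067, 0.68, -0.6, 0, 0, 0, -0.067, 0.68, -0.6, 0, 0, 0, -0.067, 0.68, -0.6, 0, 0, 0]}}

```text
time: 11.52
tool_pos: [612.7, -5.9, 136.5]
orientation: [-0.426, 3.111, -0.001]
ft_force: [-0.3, 0.6, 0.6]
gripper_width: 0.998
grip_force: 0.0
```

>>> {"op": "move_arm", "data": {"moves": [0, 0, 0, 0, 0, 0, 0, 0, 0, 0, 0, 0, 0, 0, 0, 0, 0, 0, 0, 0, 0, 0, 0, 0, 0, 0, 0, 0, 0, 0, 0, 0, 0, 0, 0, 0, 0, 0, 0, 0, 0, 0, 0, 0, 0, 0, 0, 0, 0, 0, 0, 0, 0, 0, 0, 0, 0, 0, 0, 0], "jaw": 1, "grip_force": 25}}

```text
time: 12.78
tool_pos: [611.9, -5.0, 135.5]
orientation: [0.427, -3.112, -0.0]
ft_force: [-0.5, 0.2, -0.5]
gripper_width: 0.365
grip_force: 25.0
```

>>> {"op": "move_arm", "data": {"moves": [0, 0, 0.05, 0, 0, 0, 0, 0, 0.15, 0, 0, 0, 0, 0, 0.32, 0, 0, 0, 0, 0, 0.5, 0, 0, 0, 0, 0, 0.68, 0, 0, 0, 0, 0, 0.84, 0, 0, 0, 0, 0, 0.94, 0, 0, 0, 0, 0, 0.94, 0, 0, 0]}}

```text
time: 13.78
tool_pos: [612.4, -4.9, 278.2]
orientation: [-0.427, 3.109, 0.0]
ft_force: [-0.6, 1.0, -0.4]
gripper_width: 0.362
grip_force: 25.0
```

>>> {"op": "move_arm", "data": {"moves": [-0.04, -0.08, 0, 0, 0, 0, -0.1, -0.2, 0, 0, 0, 0, -0.2, -0.4, 0, 0, 0, 0, -0.3, -0.6, 0, 0, 0, 0, -0.427, -0.847, 0, 0, 0, 0]}}

```text
time: 14.4
tool_pos: [546.3, -133.8, 275.8]
orientation: [0.427, -3.111, -0.0]
ft_force: [0.1, -0.2, -0.1]
gripper_width: 0.36
grip_force: 25.0
```

>>> {"op": "move_arm", "data": {"moves": [-0.12, -0.23, 0, 0, 0, 0, -0.23, -0.45, 0, 0, 0, 0, -0.32, -0.64, 0, 0, 0, 0, -0.4, -0.78, 0, 0, 0, 0, -0.427, -0.847, 0, 0, 0, 0, -0.427, -0.847, 0, 0, 0, 0, -0.427, -0.847, 0, 0, 0, 0]}}

```text
time: 15.28
tool_pos: [484.0, -258.7, 276.4]
orientation: [0.428, -3.112, -0.0]
ft_force: [0.4, -0.3, -0.8]
gripper_width: 0.365
grip_force: 25.0
```

>>> {"op": "move_arm", "data": {"moves": [0, 0, -0.1, 0, 0, 0, 0, 0, -0.25, 0, 0, 0, 0, 0, -0.4, 0, 0, 0, 0, 0, -0.55, 0, 0, 0, 0, 0, -0.68, 0, 0, 0, 0, 0, -0.78, 0, 0, 0, 0, 0, -0.82, 0, 0, 0, 0, 0, -0.84, 0, 0, 0, 0, 0, -0.85, 0, 0, 0, 0, 0, -0.86, 0, 0, 0, 0, 0, -0.87, 0, 0, 0, 0, 0, -0.87, 0, 0, 0, 0, 0, -0.87, 0, 0, 0]}}

```text
time: 16.9
tool_pos: [483.9, -259.2, 146.2]
orientation: [-0.427, 3.112, -0.0]
ft_force: [-0.5, -0.4, -0.7]
gripper_width: 0.366
grip_force: 25.0
```

>>> {"op": "move_arm", "data": {"moves": [0, 0, 0, 0, 0, 0, 0, 0, 0, 0, 0, 0, 0, 0, 0, 0, 0, 0, 0, 0, 0, 0, 0, 0, 0, 0, 0, 0, 0, 0, 0, 0, 0, 0, 0, 0], "jaw": -1}}

```text
time: 17.65
tool_pos: [483.9, -259.1, 146.0]
orientation: [-0.427, 3.112, -0.0]
ft_force: [-0.4, -0.4, 0.9]
gripper_width: 0.947
grip_force: 0.0
```

>>> {"op": "move_arm", "data": {"moves": [0, 0, 0.1, 0, 0, 0, 0, 0, 0.3, 0, 0, 0, 0, 0, 0.53, 0, 0, 0, 0, 0, 0.53, 0, 0, 0]}}

```text
time: 18.15
tool_pos: [485.8, -259.9, 230.0]
orientation: [-0.427, 3.105, -0.006]
ft_force: [0.4, 1.3, -0.5]
gripper_width: 1.0
grip_force: 0.0
```

>>> {"op": "move_arm", "data": {"moves": [0, 0.3, 0, 0, 0, 0, 0, 0.65, 0, 0, 0, 0, 0, 1, 0, 0, 0, 0]}}

```text
time: 18.52
tool_pos: [483.5, -107.8, 225.6]
orientation: [0.426, -3.113, -0.0]
ft_force: [-0.2, 0.3, -0.1]
gripper_width: 0.998
grip_force: 0.0
```

Run:
```python
from h import *
im,d=cap("top"); P=world("top",d); cv2.imwrite("pics/top1.png",im[...,::-1])
for n,(u,v,w) in {"pw":(463,240,40),"py":(320,229,20),"pb":(254,150,20),"pp":(249,229,20)}.items():
    Q=P[v-w:v+w,u-w:u+w].reshape(-1,3); t=190 if n=="pw" else 180
    Q=Q[abs(Q[:,2]-t)<8]; print(n,len(Q),np.round(cv2.minEnclosingCircle(Q[:,:2].astype(np.float32))[0],1) if len(Q) else 0, Q[:,2].mean())
```

```text
pw 0 0 nan
py 0 0 nan
pb 280 [618.7 121.8] 179.650514273646
pp 0 0 nan<stdin>:5: RuntimeWarning: Mean of empty slice.
  ret = ret.dtype.type(ret / rcount)
```

View pics/top1.png

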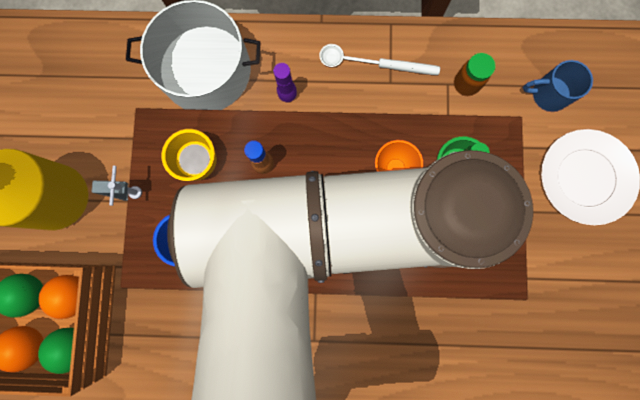

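>>> {"op": "move_arm", "data": {"moves": [0.01, 0.38, 0, 0, 0, 0, 0.027, 0.76, 0, 0, 0, 0, 0.027, 0.76, 0, 0, 0, 0, 0.027, 0.76, 0, 0, 0, 0, 0.027, 0.76, -0.15, 0, 0, 0, 0.027, 0.76, -0.3, 0, 0, 0, 0.027, 0.76, -0.45, 0, 0, 0, 0.027, 0.76, -0.6, 0, 0, 0, 0.027, 0.76, -0.6, 0, 0, 0, 0.027, 0.76, -0.6, 0, 0, 0]}}

```text
time: 19.82
tool_pos: [488.5, 4.2, 136.4]
orientation: [-0.425, 3.111, -0.0]
ft_force: [0.7, -0.4, 0.4]
gripper_width: 0.995
grip_force: 0.0
```

>>> {"op": "move_arm", "data": {"moves": [0, 0, 0, 0, 0, 0, 0, 0, 0, 0, 0, 0, 0, 0, 0, 0, 0, 0, 0, 0, 0, 0, 0, 0, 0, 0, 0, 0, 0, 0, 0, 0, 0, 0, 0, 0, 0, 0, 0, 0, 0, 0, 0, 0, 0, 0, 0, 0, 0, 0, 0, 0, 0, 0, 0, 0, 0, 0, 0, 0], "jaw": 1, "grip_force": 25}}

```text
time: 21.08
tool_pos: [487.9, 4.9, 135.5]
orientation: [0.427, -3.112, -0.0]
ft_force: [-0.3, -0.3, 0.6]
gripper_width: 0.363
grip_force: 25.0
```

>>> {"op": "move_arm", "data": {"moves": [0, 0, 0.05, 0, 0, 0, 0, 0, 0.15, 0, 0, 0, 0, 0, 0.32, 0, 0, 0, 0, 0, 0.5, 0, 0, 0, 0, 0, 0.68, 0, 0, 0, 0, 0, 0.84, 0, 0, 0, 0, 0, 0.94, 0, 0, 0, 0, 0, 0.94, 0, 0, 0, 0, 0, 0.94, 0, 0, 0]}}

```text
time: 22.2
tool_pos: [487.2, 4.8, 275.4]
orientation: [0.426, -3.11, -0.0]
ft_force: [-0.3, 0.8, -1.7]
gripper_width: 0.361
grip_force: 25.0
```

Run:
```python
from h import *
im,d=cap("scene"); cv2.imwrite("pics/lift3.png",im[...,::-1])
```

```text
(no output)
```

View pics/lift3.png

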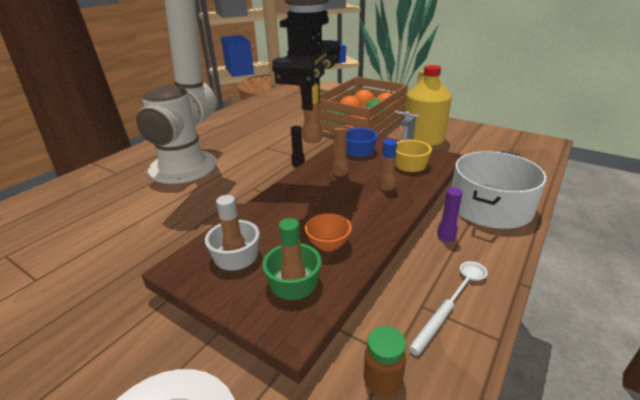

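The view shows the white (228,225) and green (290,255) pestles upright in their mortars, and the yellow one held at (313,100). Next I carry the yellow one to its mortar.

>>> {"op": "move_arm", "data": {"moves": [0.04, 0.08, 0, 0, 0, 0, 0.11, 0.2, 0, 0, 0, 0, 0.21, 0.4, 0, 0, 0, 0, 0.33, 0.61, 0, 0, 0, 0, 0.453, 0.84, 0, 0, 0, 0]}}

```text
time: 22.88
tool_pos: [556.9, 133.2, 276.1]
orientation: [0.428, -3.112, 0.0]
ft_force: [-0.1, -0.1, -0.9]
gripper_width: 0.363
grip_force: 25.0
```

>>> {"op": "move_arm", "data": {"moves": [0.12, 0.23, 0, 0, 0, 0, 0.24, 0.45, 0, 0, 0, 0, 0.34, 0.64, 0, 0, 0, 0, 0.42, 0.78, 0, 0, 0, 0, 0.453, 0.84, 0, 0, 0, 0, 0.453, 0.84, 0, 0, 0, 0, 0.453, 0.84, 0, 0, 0, 0]}}

```text
time: 23.75
tool_pos: [623.5, 256.5, 276.6]
orientation: [0.427, -3.112, 0.0]
ft_force: [0.5, 0.2, -0.8]
gripper_width: 0.362
grip_force: 25.0
```

>>> {"op": "move_arm", "data": {"moves": [0, 0, -0.1, 0, 0, 0, 0, 0, -0.25, 0, 0, 0, 0, 0, -0.4, 0, 0, 0, 0, 0, -0.55, 0, 0, 0, 0, 0, -0.68, 0, 0, 0, 0, 0, -0.78, 0, 0, 0, 0, 0, -0.82, 0, 0, 0, 0, 0, -0.84, 0, 0, 0, 0, 0, -0.85, 0, 0, 0, 0, 0, -0.86, 0, 0, 0, 0, 0, -0.87, 0, 0, 0, 0, 0, -0.87, 0, 0, 0, 0, 0, -0.87, 0, 0, 0]}}

```text
time: 25.38
tool_pos: [623.9, 256.9, 146.2]
orientation: [-0.427, 3.112, 0.0]
ft_force: [0.4, 0.3, -0.5]
gripper_width: 0.359
grip_force: 25.0
```

Run:
```python
from h import *
im,d=cap("scene"); cv2.imwrite("pics/place3.png",cv2.resize(im[...,::-1][70:220,280:480],None,fx=3,fy=3))
```

```text
(no output)
```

View pics/place3.png

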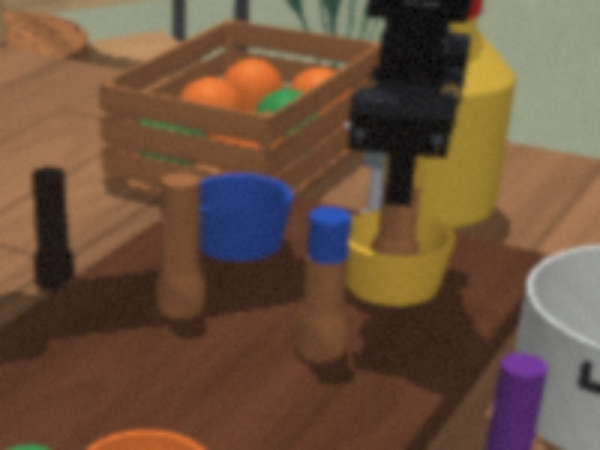

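>>> {"op": "move_arm", "data": {"moves": [0, 0, 0, 0, 0, 0, 0, 0, 0, 0, 0, 0, 0, 0, 0, 0, 0, 0, 0, 0, 0, 0, 0, 0, 0, 0, 0, 0, 0, 0, 0, 0, 0, 0, 0, 0], "jaw": -1}}

```text
time: 26.18
tool_pos: [623.8, 256.9, 146.0]
orientation: [0.427, -3.112, 0.0]
ft_force: [0.9, 0.0, -0.3]
gripper_width: 0.949
grip_force: 0.0
```

>>> {"op": "move_arm", "data": {"moves": [0, 0, 0.1, 0, 0, 0, 0, 0, 0.3, 0, 0, 0, 0, 0, 0.53, 0, 0, 0, 0, 0, 0.53, 0, 0, 0]}}

```text
time: 26.68
tool_pos: [625.7, 257.7, 230.9]
orientation: [-0.427, 3.104, 0.005]
ft_force: [0.1, 0.7, -0.0]
gripper_width: 0.999
grip_force: 0.0
```

>>> {"op": "move_arm", "data": {"moves": [-0.01, -0.3, 0, 0, 0, 0, -0.02, -0.6, 0, 0, 0, 0, -0.033, -0.9, 0, 0, 0, 0, -0.033, -0.9, 0, 0, 0, 0, -0.033, -0.9, 0, 0, 0, 0, -0.033, -0.9, -0.15, 0, 0, 0, -0.033, -0.9, -0.3, 0, 0, 0, -0.033, -0.9, -0.45, 0, 0, 0, -0.033, -0.9, -0.6, 0, 0, 0, -0.033, -0.9, -0.6, 0, 0, 0, -0.033, -0.9, -0.6, 0, 0, 0]}}

```text
time: 28.05
tool_pos: [619.5, 122.9, 136.4]
orientation: [-0.429, 3.111, -0.0]
ft_force: [0.6, 0.1, 1.0]
gripper_width: 1.001
grip_force: 0.0
```

>>> {"op": "move_arm", "data": {"moves": [0, 0, 0, 0, 0, 0, 0, 0, 0, 0, 0, 0, 0, 0, 0, 0, 0, 0, 0, 0, 0, 0, 0, 0, 0, 0, 0, 0, 0, 0, 0, 0, 0, 0, 0, 0, 0, 0, 0, 0, 0, 0, 0, 0, 0, 0, 0, 0, 0, 0, 0, 0, 0, 0, 0, 0, 0, 0, 0, 0], "jaw": 1, "grip_force": 25}}

```text
time: 29.3
tool_pos: [618.8, 121.9, 135.5]
orientation: [0.427, -3.112, 0.0]
ft_force: [-0.1, -0.3, -0.7]
gripper_width: 0.363
grip_force: 25.0
```

>>> {"op": "move_arm", "data": {"moves": [0, 0, 0.05, 0, 0, 0, 0, 0, 0.15, 0, 0, 0, 0, 0, 0.32, 0, 0, 0, 0, 0, 0.5, 0, 0, 0, 0, 0, 0.68, 0, 0, 0, 0, 0, 0.84, 0, 0, 0, 0, 0, 0.94, 0, 0, 0, 0, 0, 0.94, 0, 0, 0, 0, 0, 0.94, 0, 0, 0]}}

```text
time: 30.42
tool_pos: [618.3, 121.8, 275.5]
orientation: [0.427, -3.11, 0.0]
ft_force: [-0.2, -0.3, -1.3]
gripper_width: 0.362
grip_force: 25.0
```

>>> {"op": "move_arm", "data": {"moves": [-0.1, 0.09, 0, 0, 0, 0, -0.25, 0.23, 0, 0, 0, 0, -0.45, 0.42, 0, 0, 0, 0, -0.65, 0.6, 0, 0, 0, 0, -0.85, 0.79, 0, 0, 0, 0, -0.95, 0.88, 0, 0, 0, 0, -1, 0.927, 0, 0, 0, 0, -1, 0.927, 0, 0, 0, 0]}}

```text
time: 31.42
tool_pos: [468.3, 261.3, 276.4]
orientation: [0.429, -3.112, 0.0]
ft_force: [0.9, -0.7, -1.2]
gripper_width: 0.362
grip_force: 25.0
```

>>> {"op": "move_arm", "data": {"moves": [-0.02, 0, 0, 0, 0, 0, -0.02, 0, -0.1, 0, 0, 0, -0.02, 0, -0.25, 0, 0, 0, -0.02, 0, -0.4, 0, 0, 0, -0.02, 0, -0.55, 0, 0, 0, -0.02, 0, -0.68, 0, 0, 0, -0.02, 0, -0.78, 0, 0, 0, -0.02, 0, -0.82, 0, 0, 0, -0.02, 0, -0.84, 0, 0, 0, -0.02, 0, -0.85, 0, 0, 0, -0.02, 0, -0.86, 0, 0, 0, -0.02, 0, -0.87, 0, 0, 0, -0.02, 0, -0.87, 0, 0, 0, -0.02, 0, -0.87, 0, 0, 0]}}

```text
time: 33.17
tool_pos: [465.9, 261.0, 146.1]
orientation: [-0.427, 3.112, 0.0]
ft_force: [0.0, -0.5, -1.5]
gripper_width: 0.363
grip_force: 25.0
```

Run:
```python
from h import *
im,d=cap("scene"); cv2.imwrite("pics/place4.png",cv2.resize(im[...,::-1][70:220,280:480],None,fx=3,fy=3))
```

```text
(no output)
```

View pics/place4.png

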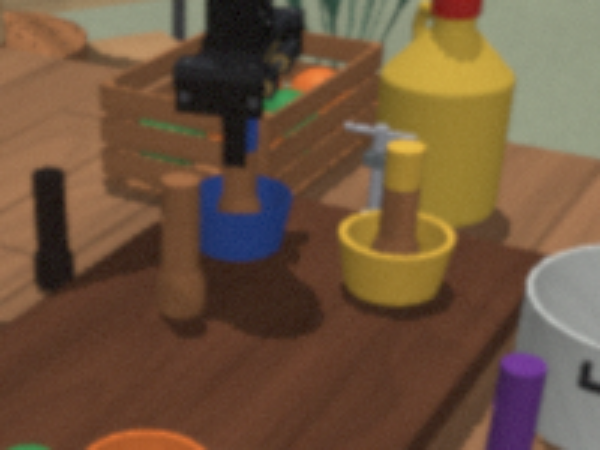

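>>> {"op": "move_arm", "data": {"moves": [0, 0, 0, 0, 0, 0, 0, 0, 0, 0, 0, 0, 0, 0, 0, 0, 0, 0, 0, 0, 0, 0, 0, 0, 0, 0, 0, 0, 0, 0, 0, 0, 0, 0, 0, 0], "jaw": -1}}

```text
time: 33.98
tool_pos: [465.8, 260.9, 146.1]
orientation: [-0.427, 3.112, 0.0]
ft_force: [0.5, 0.6, 0.7]
gripper_width: 0.947
grip_force: 0.0
```

>>> {"op": "move_arm", "data": {"moves": [0, 0, 0.1, 0, 0, 0, 0, 0, 0.3, 0, 0, 0, 0, 0, 0.6, 0, 0, 0, 0, 0, 0.9, 0, 0, 0, 0, 0, 0.9, 0, 0, 0, 0, 0, 0.9, 0, 0, 0, 0, 0, 0.9, 0, 0, 0, 0, 0, 0.9, 0, 0, 0]}}

```text
time: 34.98
tool_pos: [465.6, 260.7, 280.1]
orientation: [0.427, -3.111, 0.002]
ft_force: [-0.6, 0.2, -0.6]
gripper_width: 0.999
grip_force: 0.0
```

Run:
```python
from h import *
im,d=cap("scene"); P=world("scene",d); cv2.imwrite("pics/end.png",im[...,::-1])
T=world("top",cap("top")[1])
A=np.vstack([P.reshape(-1,3),T.reshape(-1,3)])
for n,p,m in(("green",(622,-257),1),("white",(484,-259),1),("yellow",(624,257),1),("blue",(466,261),1),("plain",(486,123),0),("bowl",(617,-138),0)):
    for nm,X in(("scene",P.reshape(-1,3)),("top",T.reshape(-1,3))):
        r=np.hypot(X[:,0]-p[0],X[:,1]-p[1]); o=[n,nm]
        if n!="bowl":
            h=190 if m else 180
            Q=X[(r<40)&(abs(X[:,2]-h)<5)]
            if len(Q)>30: o+=["ptop",np.round(cv2.minEnclosingCircle(Q[:,:2].astype(np.float32))[0]),"zmax",round(float(np.percentile(X[(r<30)&(X[:,2]<205)][:,2],99)))]
        if n!="plain":
            Q=X[(r<65)&(abs(X[:,2]-(110 if m else 104))<4)&(r>30)]
            if len(Q)>30: c=cv2.minEnclosingCircle(Q[:,:2].astype(np.float32)); o+=["rim",np.round(c[0]),round(c[1])]
        print(*o)
```

```text
green scene ptop [ 622. -258.] zmax 191 rim [ 622. -256.] 50
green top ptop [ 622. -257.] zmax 192 rim [ 621. -257.] 50
white scene ptop [ 486. -258.] zmax 191 rim [ 484. -258.] 50
white top ptop [ 485. -259.] zmax 192 rim [ 484. -259.] 50
yellow scene ptop [626. 255.] zmax 190 rim [624. 256.] 50
yellow top ptop [624. 256.] zmax 192 rim [624. 257.] 50
blue scene ptop [469. 259.] zmax 190 rim [467. 261.] 51
blue top rim [466. 261.] 50
plain scene ptop [487. 123.] zmax 181
plain top ptop [486. 123.] zmax 182
bowl scene rim [ 617. -137.] 45
bowl top rim [ 618. -138.] 45
```

View pics/end.png

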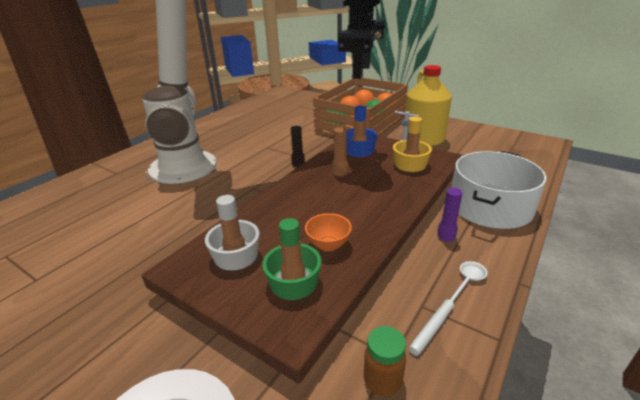

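The picture shows all four pestles upright in the mortars of their colours: white (228,225), green (290,255), yellow (413,140) and blue (360,130). The measured centres agree to within about 3 mm, and nothing else has moved.

```bash
python3 -c "
from bench import bot
print(bot.close_job())"
```

```text
the job is handed in; nothing more can be done
None
```

I put all four painted pestles upright in their matching mortars, each within about 3 mm of the centre. The mortars, bare pestle and orange bowl did not move measurably, and I handed the job in at about 35 s; no verdict came back.

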